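# Push the spacer row home against the end stop and shoot the keeper

## Task

Push the row of four spacer blocks along the channel of the stop fixture, all together as one touching row and pushing only on the red-topped block at the tail, until the row is fully home against the blue end stop. Then push the orange knob to slide the keeper bolt all the way across the channel behind the row, and move clear. Do not lift the blocks, and leave the other things on the bench where they are.

Things in the scene. Friction and masses are not known exactly. Their poses are not given: they have to be found in the camera images.
- fixture: Aluminium fixture, screwed down. Base plate 352 mm (y) x 90 mm (x -50 to +40), 12 mm thick; on it a channel along its y axis at x = 0: 42 mm wide, floor 12 mm above the bench, between fences 8 mm thick with tops 24 mm above the bench. Open at the -y end, closed at +y by the blue end stop. Origin: on the bench under the middle of the channel; z up; -x side towards the robot.
- stop_face (a point): Middle of the blue end stop's face, 34 mm above the bench, at fixture (0, 150) mm. The stop is 66 mm wide, its top 60 mm above the bench. Fully home, the head block touches this face and the four blocks fill the 144 mm before it: the tail block's rear face is then at fixture y = +6 mm.
- spacer_a_mid (a point): Tail block, the one to push: black aluminium with a red top; 39 mm (its x, across the channel) x 36 mm (its y, along the channel) x 44 mm tall, about 160 g. This point is its centre, 22 mm above the channel floor; its y axis points to the end stop. Push its rear face, which looks to the open -y end. Home at fixture y = +24 mm. Sliding the row takes about 2 to 7 N; it stops when the push stops.
- spacer_b_mid (a point): Second block, gold anodised aluminium with a black hole on top; 39 mm (its x, across the channel) x 36 mm (its y, along the channel) x 44 mm tall, about 160 g. This point is its centre, 22 mm above the channel floor; its y axis points to the end stop. Home at fixture y = +60 mm.
- spacer_c_mid (a point): Third block, black aluminium with a black hole on top; 39 mm (its x, across the channel) x 36 mm (its y, along the channel) x 44 mm tall, about 160 g. This point is its centre, 22 mm above the channel floor; its y axis points to the end stop. Home at fixture y = +96 mm.
- spacer_d_mid (a point): Head block, nearest to the end stop, gold anodised aluminium with a black hole on top; 39 mm (its x, across the channel) x 36 mm (its y, along the channel) x 44 mm tall, about 160 g. This point is its centre, 22 mm above the channel floor; its y axis points to the end stop. Home at fixture y = +132 mm.
- keeper (a joint): Slide of the keeper bolt (m): 0 drawn back, 0.050 fully across the channel (hard stop), growing along fixture +x. About 1.5 N friction; stays where left. Flat steel bar 12 mm wide (fixture y -10 to +2 mm), 27 to 37 mm above the bench, nose at fixture x = -36 mm at 0, +14 mm at 0.050. A block in its way stops it; with the row home it passes 4 mm behind the tail block.
- keeper_knob (a point): Centre of the orange upright knob on the bolt: a post 16 mm in diameter, from 37 to 71 mm above the bench; this point is 54 mm up. At fixture y = -4 mm, x = -106 mm drawn back, -56 mm fully across. Push it from the robot's side along fixture +x. The bolt's dark guide (fixture x -34 to -47, y -26 to +18 mm, top 45 mm up) stands between knob and channel.
- red_case: Bystander: closed red plastic case 40 x 75 x 34 mm, beyond the fixture (fixture +x side). Origin under its centre.
- wrench: Bystander: steel wrench 150 mm long, lying beyond the fixture roughly along its y. Origin near mid-length on its underside; its x axis points from handle to head.
- collar: Bystander: brass collar, 34 mm outside diameter, 22 mm tall, on the robot's side of the fixture near the stop end. Origin under its centre.
- drill_sleeve: Bystander: upright steel drill sleeve, 26 mm diameter, 45 mm tall, on the robot's side of the fixture near the open end, at fixture x -110 to -90 mm, y -160 to -120 mm. Origin under its centre.
- layout_fluid: Bystander: blue bottle, 48 mm diameter, 110 mm tall, at the left. Origin under its centre.
- screwdriver: Bystander: screwdriver with orange handle, 180 mm long, lying at the right. Origin on its underside; x axis from handle to tip.
- screw_box: Bystander: cardboard box 60 x 90 x 50 mm at the left. Origin under its centre.
Not all that is in view belongs to the job. Leave any purple or turquoise look-alike of the part that bears spacer_b_mid alone.

How it is judged:
On the way, in this order (a step that is already met when the one before it is completed fails the run):
1. the row of four spacers is fully home against the end stop (y of spacer_a_mid in the frame of fixture between 0.0205 and 0.028 m and x of spacer_a_mid in the frame of fixture between -0.006 and 0.006 m and height (world z) of each of spacer_a_mid, spacer_b_mid, spacer_c_mid, spacer_d_mid below 0.039 m and angle between each of spacer_a_mid, spacer_b_mid, spacer_c_mid, spacer_d_mid's own z axis and vertical below 0.08 rad and y of spacer_b_mid in the frame of fixture between 0.0565 and 0.064 m and x of spacer_b_mid in the frame of fixture between -0.006 and 0.006 m and y of spacer_c_mid in the frame of fixture between 0.0925 and 0.1 m and x of spacer_c_mid in the frame of fixture between -0.006 and 0.006 m and y of spacer_d_mid in the frame of fixture between 0.1285 and 0.136 m and x of spacer_d_mid in the frame of fixture between -0.006 and 0.006 m and linear speed of each of spacer_a, spacer_b, spacer_c, spacer_d below 0.01 m/s), for 0.2 s.
2. the keeper bolt is across the channel behind the row (value of joint keeper above 0.045 m and y of spacer_a_mid in the frame of fixture between 0.0205 and 0.028 m and x of spacer_a_mid in the frame of fixture between -0.006 and 0.006 m and height (world z) of each of spacer_a_mid, spacer_b_mid, spacer_c_mid, spacer_d_mid below 0.039 m and angle between each of spacer_a_mid, spacer_b_mid, spacer_c_mid, spacer_d_mid's own z axis and vertical below 0.08 rad and y of spacer_b_mid in the frame of fixture between 0.0565 and 0.064 m and x of spacer_b_mid in the frame of fixture between -0.006 and 0.006 m and y of spacer_c_mid in the frame of fixture between 0.0925 and 0.1 m and x of spacer_c_mid in the frame of fixture between -0.006 and 0.006 m and y of spacer_d_mid in the frame of fixture between 0.1285 and 0.136 m and x of spacer_d_mid in the frame of fixture between -0.006 and 0.006 m), for 0.2 s.
At the end, for the whole second after the job is handed in: All four spacers stand flat in the channel with each centre within 3.5 mm of its home place along the channel (row closed up against the end stop) and at rest, and the keeper bolt is within 5 mm of fully across (joint above 0.045 m) (all of step 2 and linear speed of each of spacer_a, spacer_b, spacer_c, spacer_d below 0.01 m/s); the robot touches nothing.
It fails at once if a spacer is lifted off the channel floor (more than 8 mm) or tipped (more than 0.3 rad) (height (world z) of any of spacer_a_mid, spacer_b_mid, spacer_c_mid, spacer_d_mid above 0.042 m or angle between any of spacer_a_mid, spacer_b_mid, spacer_c_mid, spacer_d_mid's own z axis and vertical above 0.3 rad).
It fails at once if the row comes apart: a gap of more than 10 mm between neighbours (distance between spacer_a_mid and spacer_b_mid above 0.046 m or distance between spacer_b_mid and spacer_c_mid above 0.046 m or distance between spacer_c_mid and spacer_d_mid above 0.046 m).
It fails at once if the fingers push on a spacer other than the red-topped one at the tail (over 3 N) (contact force between the fingers and spacer_b above 3 N or contact force between the fingers and spacer_c above 3 N or contact force between the fingers and spacer_d above 3 N).
It fails at once if another thing on the bench is moved by more than 20 mm (distance of any of red_case, wrench, collar, drill_sleeve, layout_fluid, screwdriver, screw_box from where it was at the start of the episode above 0.02 m).
It also fails if it takes over 45 s, if anything falls off the work surface, if the arm or the gripper's body presses on something with over 40 N, if the wrist force passes 120 N, or if a joint passes its speed limit or range.

## Robot

A 6-joint arm with a two-finger parallel gripper is mounted at the origin on the work surface. World frame = base frame: x ahead of the robot, y to its left, z up, the work surface at z = 0. Lengths are in m, angles in rad, forces in N, time in s.
With the tool pointing down it reaches from about 0.3 to 0.775 m from the base axis. Payload 14.6 kg.
Tool frame: the origin (TCP) lies midway between the tips of the shut fingers; the grasp point (between the pads) lies 19 mm behind it; z points along the fingers, y is the line along which they close (so a half turn about z gives the same grasp; the last joint's range is limited). The gripper opens to 94 mm and grips with 3 to 60 N. Pads are 16 mm wide; open, the fingers measure 119 mm over their backs; the gripper's body (75 mm by 177 mm) begins 78 mm behind the grasp point.
Start: joints at [1.267, 0.3, 1.521, -0, 1.321, -0.067], TCP at [0.129, 0.535, 0.205] pointing down, gripper open.
Joint ranges: [-3.03, 3.03], [-0.79, 2.21], [0.23, 2.52], [-1.04, 4.18], [0, 3.07], [-2.55, 2.55]. Speed limits (rad/s): [2.22, 2.22, 2.57, 3.14, 3.14, 3.14].

## Interface

Orientations are given as [roll, pitch, yaw] about the fixed x, y, z axes, in that order (R = Rz(yaw) Ry(pitch) Rx(roll)).
In Python, from station import telemetry, optics, ctrl gives the robot as it stands.
- The arm moves only by the tool carry_out, never from a script. Its argument "plan" is a list that holds one entry, the list of rows, each a list of 7 numbers: the shift along the tool's x, y, z in mm, then the turn, a rotation vector about the tool's x, y, z in rad, then the finger opening in mm, from 0 to 94. A call has 1 to 20 rows; each row shifts and turns the commanded pose from where the row before left it, along the tool's axes as they then stand; what a row does not reach is not made up. A row lasts 1/12 s, in which the tool goes at most 41.7 mm and 7.16 degrees, less where a joint would pass 70% of its speed; a pose out of reach is approached as far as the arm can. A call with a gripper value outside its range is refused whole. The fingers move at their own pace and stop on an object; "squeeze" is the grip in N (left out, the last holds). Time passes only in rows, so rows that do not move let the fingers close. It gives the time, the measured TCP pose, the force, the opening and the grip force at its end, in the units of the state.
- telemetry.get_obs(): the state, without advancing time (a new reading comes with each control period).
- optics.camera(name): name is "scene" or "top" or "wrist"; returns a dict with "pixels" (420x560x3 uint8, red, green, blue), "intrinsics" (3x3 intrinsics, pixels), "dist_coeffs" ([k1, k2, p1, p2, k3] as OpenCV has them; the pictures are not rectified), "origin" and "rotation" of the camera in the world. Camera axes: x right, y down, z forward; pixel columns grow to the right and rows downward; lengths in m; the calibration is good to about 2 mm. A picture is of the moment at which its call begins. There is no depth.
- ctrl.hand_in(): hands the job in; it is judged then, once.
The state is a dict: "time_s": time; "qpos": joint angles; "joint_vel": joint speeds; "tau": joint torques, N m; "ee_pos": TCP position; "eef_rot": TCP orientation; "force": force on the tool from outside, world axes, zero at the start; "moment": the same for the moment, N m; "grip_width": finger opening in m; "grip_force": force on a finger pad.
Only numpy, scipy, OpenCV 4.12 (cv2) and the standard library are available. Lean on these libraries where they do the work, as an engineer would, in place of code of your own. Each camera call takes 0.05 s, during which the arm holds its last target. There are 200 camera calls.

## Working session

There is one attempt and no reset: what is moved stays moved. The work goes in short steps, Python scripts to look and compute and a tool call to move; the robot and the scene stay as the last step left them, time stands still between calls to the robot, and variables do not carry over. Pictures are saved under pics/ and viewed, at most 10 in all, crops included, and the job is handed in when it is done.

Besides the shell and the picture viewer there is one more tool, called after "Request:" as name(argument=value, ...) on one line, values as JSON. carry_out: Moves the arm, as the interface text tells. Its arguments: {"type":"object","properties":{"plan":{"type":"array","items":{"type":"array","items":{"type":"array","items":{"type":"number"}}}},"squeeze":{"type":"number"}},"required":["plan"]}

```bash
mkdir -p pics; cat > h.py <<'E'
import numpy as np, cv2
from station import telemetry, optics, ctrl
def save(name,fn):
    c=optics.camera(name); np.savez('pics/'+fn+'.npz',**{k:np.array(v) for k,v in c.items()})
    cv2.imwrite('pics/'+fn+'.png',c['pixels'][:,:,::-1]); return c
def load(fn): return np.load('pics/'+fn+'.npz')
def pt(c,uv,z):
    p=cv2.undistortPoints(np.array([[uv]],float),c['intrinsics'],c['dist_coeffs'])[0,0]
    d=c['rotation']@np.array([p[0],p[1],1]); o=c['origin']
    return o+d*(z-o[2])/d[2]
def px(c,P):
    R=c['rotation'].T; return cv2.projectPoints(np.array(P,float).reshape(-1,3),cv2.Rodrigues(R)[0],-R@c['origin'],c['intrinsics'],c['dist_coeffs'])[0][:,0]
E
python3 - <<'E'
from h import *
for n in ['top','scene']:
    c=save(n,n+'0'); print(n,c['origin'],c['rotation'].round(2).tolist())
o=telemetry.get_obs();print(o)
E
```

```text
top [ 0.49601442 -0.02252772  1.58960414] [-3.08, 0.02, -1.57]
scene [0.96155655 0.27834744 0.87254232] [-2.62, 0.01, 2.26]
{'time_s': 0.1, 'qpos': array([ 1.26740208e+00,  3.00443766e-01,  1.52153603e+00,  4.18882499e-05,
        1.32068747e+00, -6.66113130e-02]), 'joint_vel': array([ 1.72079708e-03, -2.74592152e-03, -2.67614497e-03, -8.70285985e-04,
        7.91432011e-04, -3.00266391e-05]), 'tau': array([ 1.30506156e-03, -5.32640183e+01, -3.53291953e+01,  7.09858630e-02,
        2.34616647e-02, -6.17613114e-05]), 'ee_pos': array([0.12894354, 0.53442491, 0.20492038]), 'eef_rot': array([-3.14052313e+00, -1.12012145e-04,  2.90479927e+00]), 'force': array([-0.13834062, -0.30932261,  0.08475185]), 'moment': array([-0.01290438,  0.00363539,  0.00509052]), 'grip_force': 0.0, 'grip_width': 0.09406508013645236}
```

View pics/top0.png

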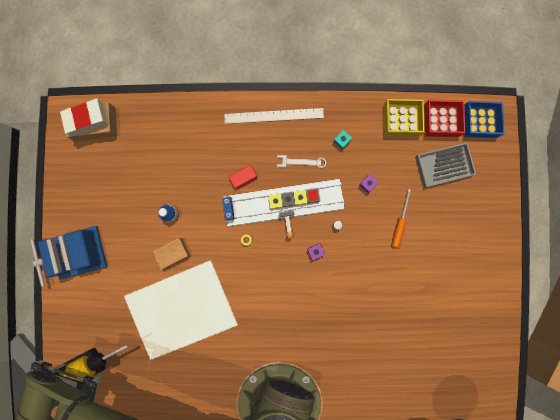

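View pics/scene0.png

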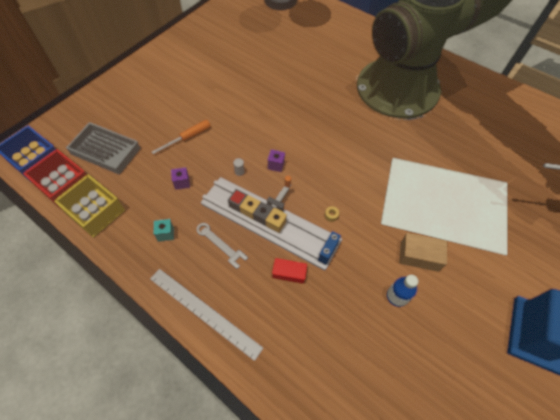

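The top view shows the fixture at about (225–345, 180–225), with the stop at (228, 208) and the open end at (343, 195). The red block is at (313, 196) and the knob at (289, 235). The camera rotation is given as roll, pitch and yaw. I'll enlarge both views.

```bash
cat >> h.py <<'E'
from scipy.spatial.transform import Rotation as Ro
def load(fn):
    d=dict(np.load('pics/'+fn+'.npz')); d['rotation']=Ro.from_euler('xyz',d['rotation']).as_matrix(); return d
def crop(fn,x0,y0,w,h,s,out):
    im=cv2.imread('pics/'+fn+'.png')[y0:y0+h,x0:x0+w]; cv2.imwrite('pics/'+out+'.png',cv2.resize(im,None,fx=s,fy=s,interpolation=cv2.INTER_CUBIC))
E
python3 - <<'E'
from h import *
crop('top0',215,165,140,90,5,'t1'); crop('scene0',195,150,160,120,5,'s1')
E
```

```text
(no output)
```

View pics/t1.png

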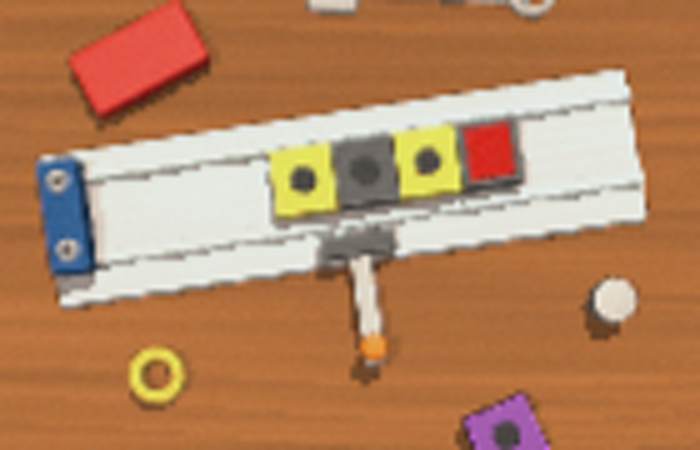

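View pics/s1.png

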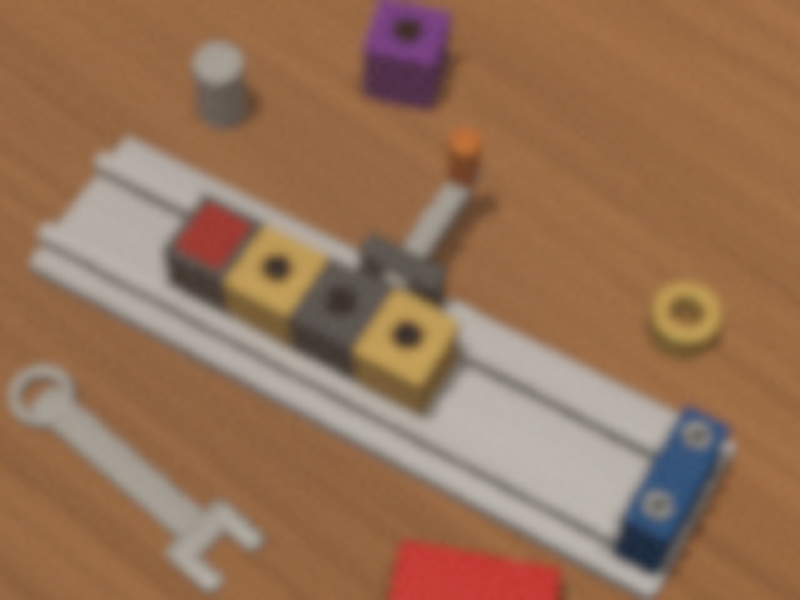

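The crops show these points:
- **Stop's top front edge:** top crop (78, 158) to (93, 271), scene crop (688, 408) to (625, 515).
- **Knob top:** top crop (374, 345), scene crop (465, 137).
- **Open-end plate corners:** top crop (626, 70) and (645, 218).
- **Tail block top's rear edge:** top crop (515, 120) to (522, 182).

I'll fit the fixture pose to these.

```bash
python3 - <<'E'
from h import *
from scipy.optimize import least_squares
T=load('top0');S=load('scene0')
tp=lambda u,v:((u+.5)/5-.5+215,(v+.5)/5-.5+165)
sp=lambda u,v:((u+.5)/5-.5+195,(v+.5)/5-.5+150)
F=[(T,tp(78,158),(33,150,60)),(T,tp(93,271),(-33,150,60)),(T,tp(374,345),(-106,-4,71)),(T,tp(626,70),(40,-176,12)),(T,tp(645,218),(-50,-176,12)),(T,tp(62,306),(-50,176,12)),
(S,sp(688,408),(-33,150,60)),(S,sp(625,515),(33,150,60)),(S,sp(465,137),(-106,-4,71)),(S,sp(128,138),(-50,-176,12)),(S,sp(33,262),(40,-176,12))]
M=[pt(c,uv,f[2]/1e3) for c,uv,f in F]
def w(p,f): c,s=np.cos(p[2]),np.sin(p[2]); return np.array([p[0]+c*f[0]-s*f[1],p[1]+s*f[0]+c*f[1]])
def res(p,idx): return np.concatenate([(w(p,np.array(F[i][2])/1e3)-M[i][:2]) for i in idx])
for idx in (range(11),range(6),range(6,11)):
    r=least_squares(res,[.5,0,0],args=(idx,),loss='soft_l1',f_scale=.003); print(r.x.round(4),(res(r.x,idx).reshape(-1,2)*1e3).round(1).tolist())
    p=r.x
    if len(idx)==11: P=p; np.save('fix.npy',p)
def tofix(q): c,s=np.cos(P[2]),np.sin(P[2]); d=q[:2]-P[:2]; return (np.array([c*d[0]+s*d[1],-s*d[0]+c*d[1]])*1e3).round(1)
for n,c,uv in [('A',T,tp(488,150)),('A rear',T,tp(518.5,151)),('D front',T,tp(273,186)),('A',S,sp(210,236)),('D',S,sp(407,335)),('D',T,tp(303,180))]: print(n,tofix(pt(c,uv,.056)))
print('sleeve',tofix(pt(T,tp(614,300),.045)))
E
```

```text
[ 0.6112 -0.0091  0.1554] [[1.9, 2.6], [1.8, 1.6], [-4.5, -0.2], [2.0, 2.2], [1.2, -0.8], [0.1, 1.5], [-2.7, -3.1], [1.0, -1.6], [-3.6, 0.4], [-1.3, -1.1], [1.2, -1.4]]
[ 0.6103 -0.0104  0.1537] [[1.3, 1.3], [1.2, 0.5], [-5.4, -1.3], [0.8, 0.8], [0.0, -2.0], [-0.5, 0.4]]
[ 0.6123 -0.0078  0.1545] [[-1.4, -1.7], [2.3, -0.2], [-2.5, 1.9], [-0.4, 0.3], [2.2, -0.1]]
A [ -0.3 -86.6]
A rear [  -3.6 -103.8]
D front [-2.1 39. ]
A [  1.5 -88.1]
D [ 0.5 21.7]
D [-1.3 21.4]
sleeve [ -96.6 -146. ]
```

The fit is consistent to a few mm: fixture at (0.611, -0.009), yaw 0.155, tail rear face at fixture y of about -104. I'll shut the fingers and turn so the tool y axis lies along fixture x.

Request:
carry_out(plan=[[[0, 0, 0, 0, 0, 0.118, 0], [0, 0, 0, 0, 0, 0.118, 0], [0, 0, 0, 0, 0, 0.118, 0], [0, 0, 0, 0, 0, 0.118, 0], [0, 0, 0, 0, 0, 0.118, 0], [0, 0, 0, 0, 0, 0.118, 0], [0, 0, 0, 0, 0, 0.118, 0], [0, 0, 0, 0, 0, 0.118, 0], [0, 0, 0, 0, 0, 0.118, 0], [0, 0, 0, 0, 0, 0.118, 0], [0, 0, 0, 0, 0, 0, 0], [0, 0, 0, 0, 0, 0, 0]]], squeeze=10)

```text
time_s: 1.1
ee_pos: [0.1296, 0.5349, 0.206]
eef_rot: [3.14, -0.001, 1.728]
force: [4.2, 0.0, 7.3]
grip_width: 0.0174
grip_force: 3.3
```

```bash
cat >> h.py <<'E'
def go(fx,fy,z):
    "tool-axis shift (mm) to a fixture point (mm), z world mm"
    P=np.load('fix.npy'); o=telemetry.get_obs(); c,s=np.cos(P[2]),np.sin(P[2])
    t=np.array([P[0]*1e3+c*fx-s*fy,P[1]*1e3+s*fx+c*fy,z]); e=np.array(o['ee_pos'])*1e3
    R=Ro.from_euler('xyz',o['eef_rot']); d=e[:2]-P[:2]*1e3
    print('target',t.round(1),'shift',R.inv().apply(t-e).round(1),'rot err',(R.inv()*Ro.from_euler('xyz',[np.pi,0,P[2]+np.pi/2])).as_rotvec().round(4))
    print('now fix',np.round([c*d[0]+s*d[1],-s*d[0]+c*d[1],e[2]],1),'F',np.round(o['force'],1),'t',o['time_s'],'w',o['grip_width'])
E
python3 -c "
from h import *
go(0,-145,130); go(0,-130,26)"
```

```text
target [ 633.6 -152.4  130. ] shift [-758.   389.8   75.8] rot err [ 0.0015 -0.0009  0.0022]
now fix [-391.6  612.   206. ] F [4.2 0.  7.3] t 1.1 w 0.017391917720332703
target [ 631.3 -137.6   26. ] shift [-743.1  389.7  179.8] rot err [ 0.0015 -0.0009  0.0022]
now fix [-391.6  612.   206. ] F [4.2 0.  7.3] t 1.1 w 0.017391917720332703
```

Request:
carry_out(plan=[[[-20, 10, 0, 0, 0, 0, 0], [-36, 18.5, 0, 0, 0, 0, 0], [-36, 18.5, 0, 0, 0, 0, 0], [-36, 18.5, 0, 0, 0, 0, 0], [-36, 18.5, 0, 0, 0, 0, 0], [-36, 18.5, 0, 0, 0, 0, 0], [-36, 18.5, 0, 0, 0, 0, 0], [-36, 18.5, 0, 0, 0, 0, 0], [-36, 18.5, 0, 0, 0, 0, 0], [-36, 18.5, 0, 0, 0, 0, 0], [-36, 18.5, 0, 0, 0, 0, 0], [-36, 18.5, 0, 0, 0, 0, 0], [-36, 18.5, 0, 0, 0, 0, 0], [-36, 18.5, 0, 0, 0, 0, 0], [-36, 18.5, 0, 0, 0, 0, 0], [-36, 18.5, 0, 0, 0, 0, 0], [-36, 18.5, 0, 0, 0, 0, 0], [-36, 18.5, 0, 0, 0, 0, 0], [-36, 18.5, 0, 0, 0, 0, 0], [-36, 18.5, 0, 0, 0, 0, 0]]])

```text
time_s: 2.77
ee_pos: [0.5949, -0.1073, 0.205]
eef_rot: [-3.141, -0.001, 1.73]
force: [-0.1, 0.4, 0.4]
grip_width: 0.0007
grip_force: 0.0
```

Request:
carry_out(plan=[[[-20, 13, 10, 0, 0, 0, 0], [-20, 13, 20, 0, 0, 0, 0], [-10, 5, 20, 0, 0, 0, 0], [-4, 6, 10, 0, 0, 0, 0], [0, 0, 0, 0, 0, 0, 0], [0, 0, 0, 0, 0, 0, 0]]])

```text
time_s: 3.27
ee_pos: [0.639, -0.1526, 0.1455]
eef_rot: [-3.141, -0.001, 1.727]
force: [-0.5, 0.2, 0.8]
grip_width: 0.0005
grip_force: 0.0
```

```bash
python3 -c "
from h import *
go(0,-145,130); go(0,-132,26)
save('wrist','w0')"
```

```text
target [ 633.6 -152.4  130. ] shift [ 1.1 -5.2 15.5] rot err [-0.0007 -0.0006  0.0008]
now fix [   5.2 -146.1  145.5] F [-0.5  0.2  0.8] t 3.2667 w 0.0004685460482752181
target [ 631.6 -139.5   26. ] shift [ 14.   -5.1 119.5] rot err [-0.0007 -0.0006  0.0008]
now fix [   5.2 -146.1  145.5] F [-0.5  0.2  0.8] t 3.2667 w 0.0004685460482752181
```

View pics/w0.png

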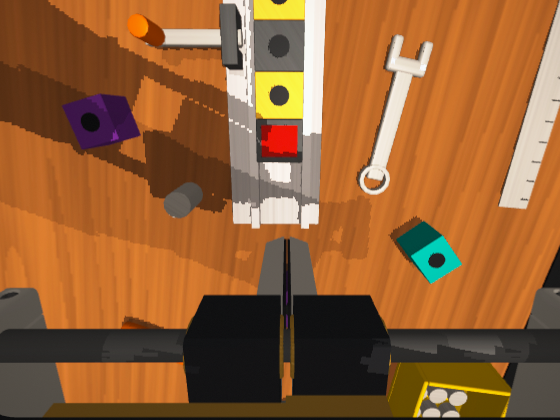

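The wrist view shows the open end's plate corners at (234, 224) and (319, 226). The red block's top spans (257–302, 121–161), and the orange knob top is at (137, 25). I'll check the fit with these.

```bash
python3 - <<'E'
from h import *
W=load('w0');P=np.load('fix.npy')
def tofix(q): c,s=np.cos(P[2]),np.sin(P[2]); d=q[:2]-P[:2]; return (np.array([c*d[0]+s*d[1],-s*d[0]+c*d[1]])*1e3).round(1)
for n,uv,z in [('-50',(233.5,224),.012),('40',(319,226),.012),('A rear L',(257,161),.056),('A rear R',(302,161),.056),('A hole',(280,141),.056),('B hole',(279.5,95.5),.056),('C',(278.5,45),.056),('knob',(137,25),.071),('sleeve top',(190,192),.045),('tip',(289,240),.1455)]: print(n,tofix(pt(W,uv,z)))
print(telemetry.get_obs()['ee_pos'])
E
```

```text
-50 [ -49.9 -177.3]
40 [  40.3 -179.4]
A rear L [ -19.3 -104.5]
A rear R [  19.2 -104.4]
A hole [  0.5 -87.7]
B hole [  0.2 -51.5]
C [ -0.4 -14.4]
knob [-101.9   -4.4]
sleeve top [ -82.4 -134.6]
tip [   7.6 -140.1]
[ 0.6391665  -0.1525303   0.14651465]
```

The wrist measurements agree within about 1 mm. I'll descend behind the tail block.

Request:
carry_out(plan=[[[3, -1, 20, 0, 0, 0, 0], [4, -2, 30, 0, 0, 0, 0], [4, -2, 30, 0, 0, 0, 0], [3, 0, 20, 0, 0, 0, 0], [0, 0, 12, 0, 0, 0, 0], [0, 0, 6, 0, 0, 0, 0], [0, 0, 0, 0, 0, 0, 0], [0, 0, 0, 0, 0, 0, 0], [0, 0, 0, 0, 0, 0, 0]]])

```text
time_s: 4.07
ee_pos: [0.6329, -0.1405, 0.0293]
eef_rot: [3.139, 0.001, 1.725]
force: [-0.1, -0.1, 0.8]
grip_width: 0.0006
grip_force: 0.0
```

```bash
python3 -c "
from h import *
go(0,-114,27)"
```

```text
target [ 628.8 -121.7   27. ] shift [19.1 -1.1  2.2] rot err [ 0.0023  0.0011 -0.0013]
now fix [   1.1 -133.1   29.3] F [-0.1 -0.1  0.8] t 4.0667 w 0.000621787689300572
```

Request:
carry_out(plan=[[[4, -0.2, 0, 0, 0, 0, 0], [5, -0.2, 0, 0, 0, 0, 0], [5, -0.2, 0, 0, 0, 0, 0], [3, -0.2, 0, 0, 0, 0, 0], [2, -0.2, 0, 0, 0, 0, 0], [2, 0, 0, 0, 0, 0, 0], [2, 0, 0, 0, 0, 0, 0], [3, 0, 0, 0, 0, 0, 0], [4, 0, 0, 0, 0, 0, 0], [4, 0, 0, 0, 0, 0, 0], [4, 0, 0, 0, 0, 0, 0], [4, 0, 0, 0, 0, 0, 0]]])

```text
time_s: 5.07
ee_pos: [0.6246, -0.0985, 0.0277]
eef_rot: [3.141, 0.0, 1.725]
force: [1.5, -4.4, 3.3]
grip_width: 0.0006
grip_force: 2.6
```

```bash
python3 -c "
from h import *
go(0,-2,27)"
```

```text
target [611.5 -11.1  27. ] shift [88.4  0.4  0.7] rot err [ 0.0004  0.0003 -0.0014]
now fix [ -0.5 -90.4  27.7] F [ 1.5 -4.4  3.3] t 5.0667 w 0.0006224312764342056
```

The push force is about 4.5 N and on axis, so the row is sliding. I'll continue.

Request:
carry_out(plan=[[[4, 0, 0, 0, 0, 0, 0], [4, 0, 0, 0, 0, 0, 0], [4, 0, 0, 0, 0, 0, 0], [4, 0, 0, 0, 0, 0, 0], [4, 0, 0, 0, 0, 0, 0], [4, 0, 0, 0, 0, 0, 0], [4, 0, 0, 0, 0, 0, 0], [4, 0, 0, 0, 0, 0, 0], [4, 0, 0, 0, 0, 0, 0], [4, 0, 0, 0, 0, 0, 0], [4, 0, 0, 0, 0, 0, 0], [4, 0, 0, 0, 0, 0, 0], [4, 0, 0, 0, 0, 0, 0], [4, 0, 0, 0, 0, 0, 0], [4, 0, 0, 0, 0, 0, 0], [4, 0, 0, 0, 0, 0, 0], [3, 0, 0, 0, 0, 0, 0], [3, 0, 0, 0, 0, 0, 0], [2, 0, 0, 0, 0, 0, 0], [2, 0, 0, 0, 0, 0, 0]]])

```text
time_s: 6.73
ee_pos: [0.6133, -0.0255, 0.0277]
eef_rot: [3.141, 0.0, 1.725]
force: [-0.4, -5.5, 4.1]
grip_width: 0.0002
grip_force: 2.7
```

```bash
python3 -c "
from h import *
go(0,-2,27)"
```

```text
target [611.5 -11.1  27. ] shift [14.5  0.5  0.6] rot err [ 0.0003  0.0002 -0.0012]
now fix [ -0.5 -16.5  27.7] F [-0.4 -5.5  4.1] t 6.7333 w 0.00020260020813803528
```

Request:
carry_out(plan=[[[2, 0, 0, 0, 0, 0, 0], [2, 0, 0, 0, 0, 0, 0], [2, 0, 0, 0, 0, 0, 0], [2, 0, 0, 0, 0, 0, 0], [1.5, 0, 0, 0, 0, 0, 0], [1, 0, 0, 0, 0, 0, 0], [1, 0, 0, 0, 0, 0, 0], [0, 0, 0, 0, 0, 0, 0]]])

```text
time_s: 7.4
ee_pos: [0.6115, -0.0141, 0.0276]
eef_rot: [3.141, 0.0, 1.725]
force: [0.1, -2.8, 2.0]
grip_width: 0.0004
grip_force: 1.8
```

Request:
carry_out(plan=[[[1, 0, 0, 0, 0, 0, 0], [1, 0, 0, 0, 0, 0, 0], [0, 0, 0, 0, 0, 0, 0]]])

```text
time_s: 7.65
ee_pos: [0.6112, -0.0126, 0.0276]
eef_rot: [3.141, 0.001, 1.725]
force: [1.7, -7.7, 2.3]
grip_width: 0.0006
grip_force: 3.7
```

```bash
python3 -c "
from h import *
go(0,-2,27)"
```

```text
target [611.5 -11.1  27. ] shift [1.5 0.5 0.6] rot err [ 0.0003  0.0007 -0.0013]
now fix [-0.5 -3.5 27.6] F [ 1.7 -7.7  2.3] t 7.65 w 0.0005667755846331481
```

Request:
carry_out(plan=[[[1, 0, 0, 0, 0, 0, 0], [1, 0, 0, 0, 0, 0, 0], [0, 0, 0, 0, 0, 0, 0]]])

```text
time_s: 7.9
ee_pos: [0.6112, -0.0125, 0.0277]
eef_rot: [3.141, 0.003, 1.724]
force: [3.4, -19.6, 3.1]
grip_width: 0.0004
grip_force: 9.9
```

The TCP has stopped and the force has risen to 20 N, so the row is home. I'll back off and lift.

Request:
carry_out(plan=[[[0, 0, 0, 0, 0, 0, 0], [0, 0, 0, 0, 0, 0, 0], [-3, 0, 0, 0, 0, 0, 0], [-8, 0, 0, 0, 0, 0, 0], [-15, 0, 0, 0, 0, 0, 0], [-5, 0, -10, 0, 0, 0, 0], [0, 0, -25, 0, 0, 0, 0], [0, 0, -30, 0, 0, 0, 0], [0, 0, -30, 0, 0, 0, 0], [0, -20, -15, 0, 0, 0, 0], [0, -35, 0, 0, 0, 0, 0], [0, -35, 0, 0, 0, 0, 0], [0, -35, 0, 0, 0, 0, 0], [0, -15, 0, 0, 0, 0, 0], [0, 0, 0, 0, 0, 0, 0], [0, 0, 0, 0, 0, 0, 0]]])

```text
time_s: 9.23
ee_pos: [0.4775, -0.0629, 0.1385]
eef_rot: [3.14, 0.0, 1.724]
force: [0.6, 0.8, 0.2]
grip_width: 0.0006
grip_force: 0.0
```

```bash
python3 -c "
from h import *
go(-142,-5,50); save('wrist','w1')"
```

```text
target [471.7 -36.   50. ] shift [27.5 -1.8 88.5] rot err [ 0.0015  0.0003 -0.0023]
now fix [-140.4  -32.5  138.5] F [0.6 0.8 0.2] t 9.2333 w 0.0005626093819881239
```

View pics/w1.png

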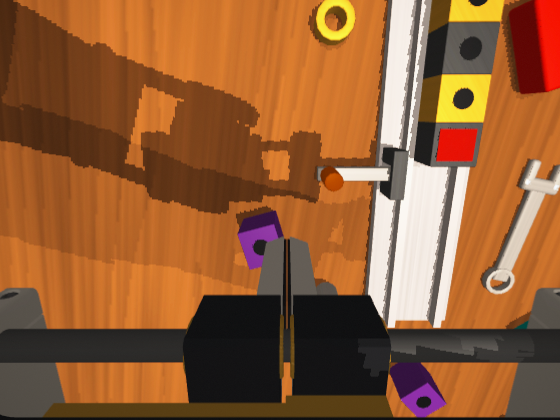

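The row is home, with the red block at (457, 145), past the bolt at (350, 174). The knob top is at about (336, 185), and the purple decoy is at (260, 246) near the path. I'll locate both.

```bash
python3 - <<'E'
from h import *
W=load('w1');P=np.load('fix.npy');T=load('top0')
def tofix(q): c,s=np.cos(P[2]),np.sin(P[2]); d=q[:2]-P[:2]; return (np.array([c*d[0]+s*d[1],-s*d[0]+c*d[1]])*1e3).round(1)
tp=lambda u,v:((u+.5)/5-.5+215,(v+.5)/5-.5+165)
for n,uv,z in [('knob',(336,185),.071),('purple',(260,246),.044),('purple near',(238,215),.0),('purple near',(277,212),.0),('purple r',(283,240),.044),('A rear',(450,163),.056),('A c',(457,145),.056),('tip',(288,240),.1385)]: print(n,tofix(pt(W,uv,z)))
print(tofix(pt(T,tp(506,434),.044)))
E
```

```text
knob [-99.6  -7.1]
purple [-164.4  -71.8]
purple near [-190.9  -55.3]
purple near [-149.4  -52.1]
purple r [-142.7  -65.7]
A rear [-2.8  8.1]
A c [ 0.8 22.9]
tip [-138.6  -26.5]
[-163.7  -72.3]
```

Request:
carry_out(plan=[[[9, -1, 0, 0, 0, 0, 0], [14, -1, 0, 0, 0, 0, 0], [4, 0, 15, 0, 0, 0, 0], [0, 0, 25, 0, 0, 0, 0], [0, 0, 25, 0, 0, 0, 0], [0, 0, 18, 0, 0, 0, 0], [0, 0, 6, 0, 0, 0, 0], [0, 4, 0, 0, 0, 0, 0], [0, 5, 0, 0, 0, 0, 0], [0, 5, 0, 0, 0, 0, 0], [0, 3, 0, 0, 0, 0, 0], [0, 3, 0, 0, 0, 0, 0], [0, 3, 0, 0, 0, 0, 0], [0, 3, 0, 0, 0, 0, 0]]])

```text
time_s: 10.45
ee_pos: [0.4971, -0.0321, 0.0487]
eef_rot: [3.141, 0.0, 1.725]
force: [-2.2, -1.0, 1.4]
grip_width: 0.0006
grip_force: 0.8
```

```bash
python3 -c "
from h import *
go(-76,-5,50)"
```

```text
target [536.9 -25.8  50. ] shift [ 0.2 40.2 -1.2] rot err [ 0.0001  0.0001 -0.0014]
now fix [-116.2   -5.1   48.7] F [-2.2 -1.   1.4] t 10.45 w 0.000566040362956623
```

The finger is on the knob at about 2 N. I'll push on.

Request:
carry_out(plan=[[[0, 4, 0, 0, 0, 0, 0], [0, 4, 0, 0, 0, 0, 0], [0, 4, 0, 0, 0, 0, 0], [0, 4, 0, 0, 0, 0, 0], [0, 4, 0, 0, 0, 0, 0], [0, 4, 0, 0, 0, 0, 0], [0, 4, 0, 0, 0, 0, 0], [0, 3, 0, 0, 0, 0, 0], [0, 2, 0, 0, 0, 0, 0], [0, 0, 0, 0, 0, 0, 0]]])

```text
time_s: 11.28
ee_pos: [0.5298, -0.027, 0.0484]
eef_rot: [3.141, 0.0, 1.725]
force: [-0.1, 0.6, 0.6]
grip_width: 0.0005
grip_force: 0.0
```

Request:
carry_out(plan=[[[0, 2, 0, 0, 0, 0, 0], [0, 2, 0, 0, 0, 0, 0], [0, 1, 0, 0, 0, 0, 0], [0, 1, 0, 0, 0, 0, 0], [0, 0, 0, 0, 0, 0, 0]]])

```text
time_s: 11.7
ee_pos: [0.5355, -0.0261, 0.0484]
eef_rot: [3.142, -0.0, 1.725]
force: [-0.9, -0.1, -0.4]
grip_width: 0.0006
grip_force: 0.2
```

```bash
python3 -c "
from h import *
go(-76,-5,50)"
```

```text
target [536.9 -25.8  50. ] shift [ 0.1  1.4 -1.6] rot err [ 0.0001 -0.     -0.0014]
now fix [-77.4  -5.1  48.4] F [-0.9 -0.1 -0.4] t 11.7 w 0.0006463541139433808
```

Request:
carry_out(plan=[[[0, 1, 0, 0, 0, 0, 0], [0, 1, 0, 0, 0, 0, 0], [0, 1, 0, 0, 0, 0, 0], [0, 1, 0, 0, 0, 0, 0], [0, 0, 0, 0, 0, 0, 0]]])

```text
time_s: 12.12
ee_pos: [0.536, -0.026, 0.0482]
eef_rot: [-3.133, -0.001, 1.725]
force: [-28.3, -5.1, 17.5]
grip_width: 0.0005
grip_force: 14.5
```

Request:
carry_out(plan=[[[0, 1, 0, 0, 0, 0, 0], [0, 1, 0, 0, 0, 0, 0], [0, 0, 0, 0, 0, 0, 0]]])

```text
time_s: 12.37
ee_pos: [0.5362, -0.026, 0.0481]
eef_rot: [-3.128, -0.001, 1.725]
force: [-43.5, -7.4, 28.0]
grip_width: 0.0004
grip_force: 22.3
```

The bolt is on its hard stop. I'll back off, lift and check.

Request:
carry_out(plan=[[[0, -6, 0, 0, 0, 0, 0], [0, -10, 0, 0, 0, 0, 0], [0, -15, 0, 0, 0, 0, 0], [0, -5, -15, 0, 0, 0, 0], [0, 0, -30, 0, 0, 0, 0], [0, 0, -30, 0, 0, 0, 0], [-10, -15, -20, 0, 0, 0, 0], [-10, -15, -10, 0, 0, 0, 0], [-5, 0, 0, 0, 0, 0, 0], [0, 0, 0, 0, 0, 0, 0], [0, 0, 0, 0, 0, 0, 0], [0, 0, 0, 0, 0, 0, 0]]])

```text
time_s: 13.37
ee_pos: [0.48, -0.0597, 0.1525]
eef_rot: [-3.14, -0.001, 1.725]
force: [0.6, -0.4, -0.7]
grip_width: 0.0003
grip_force: 0.0
```

```bash
python3 -c "
from h import *
go(-140,-30,140); save('wrist','w2')"
```

```text
target [477.5 -60.4 140. ] shift [-0.4 -2.6 12.5] rot err [-0.0012 -0.0005 -0.0013]
now fix [-137.4  -29.6  152.5] F [ 0.6 -0.4 -0.7] t 13.3667 w 0.0003381497144536031
```

View pics/w2.png

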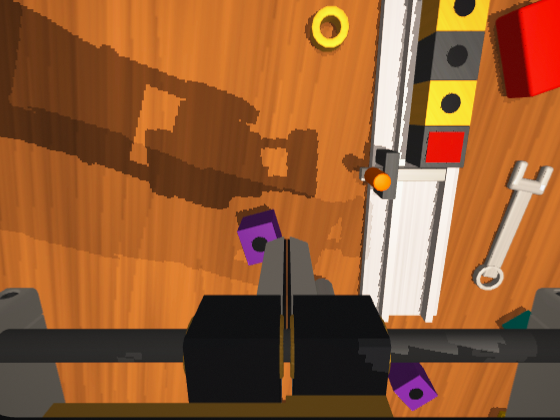

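The picture shows the bolt across the channel, with its nose at (446, 174) behind the red block at (443, 147). The row is closed up and the robot is clear.

```bash
python3 -c "
from h import *
print(ctrl.hand_in())"
```

```text
the job is handed in; nothing more can be done
None
```

The row of four is home against the blue stop, the keeper bolt is fully across behind it, the arm is clear, and the job was handed in at about 13.4 s of the 45 s limit; hand-in returned no verdict.

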